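# Lever open the cutter case with the scraper

### The arm

A 6-joint arm with a two-finger parallel gripper is mounted at the origin on the work surface. World frame = base frame: x ahead of the robot, y to its left, z up, the work surface at z = 0. Lengths are in m, angles in rad, forces in N, time in s.
With the tool pointing down it reaches from about 0.325 to 0.875 m from the base axis. Payload 4.4 kg.
Tool frame: the origin (TCP) lies midway between the tips of the shut fingers; the grasp point (between the pads) lies r.pinch_z behind it (r.pinch_z is the distance from the TCP to the grasp point, in m); z points along the fingers, y is the line along which they close (so a half turn about z gives the same grasp; the last joint's range is limited). The gripper opens to 85 mm and grips with 20 to 120 N. Pads are 22 mm wide; open, the fingers measure 114 mm over their backs; the gripper's body (76 mm by 85 mm) begins 54 mm behind the grasp point. The pads swing forward as they close: fully open they stand 13 mm farther back than shut.
Start: joints at [0.994, 0.207, 1.542, -0, 1.393, -0.15], TCP at [0.238, 0.523, 0.231] pointing down, gripper open.
Joint ranges: [-2.73, 2.73], [-0.86, 2.22], [0.23, 2.46], [-1.11, 4.25], [0.08, 2.63], [-2.82, 2.82]. Speed limits (rad/s): [2.79, 2.79, 3.14, 3.14, 3.14, 3.14].

### API

Orientations are given as [roll, pitch, yaw] about the fixed x, y, z axes, in that order (R = Rz(yaw) Ry(pitch) Rx(roll)).
In Python, from workcell import r gives the robot as it stands.
- The arm moves only by the tool jog_arm, never from a script. Its argument "targets" is one flat list of numbers, 7 for each row, row after row: the shift along the tool's x, y, z normalised to -1 to 1, where 1 is 0.5 m, then the turn, a rotation vector about the tool's x, y, z normalised to -1 to 1, where 1 is pi rad, then the finger opening in mm, from 0 to 85.4. In form: [dx, dy, dz, rx, ry, rz, claw, dx, dy, dz, rx, ry, rz, claw, ...]. A call has 1 to 5 rows; each row shifts and turns the commanded pose from where the row before left it, along the tool's axes as they then stand; what a row does not reach is not made up. A row lasts 1/12 s, in which the tool goes at most 41.7 mm and 7.16 degrees, less where a joint would pass 70% of its speed; a pose out of reach is approached as far as the arm can. A call with a number of a shift or a turn outside -1 to 1 is refused whole. A call with a gripper value outside its range is refused whole. The fingers move at their own pace and stop on an object; "force" is the grip in N (left out, the last holds). Time passes only in rows, so rows that do not move let the fingers close. It gives the time, the measured TCP pose, the force, the opening and the grip force at its end, in the units of the state.
- r.observe(): the state, without advancing time (a new reading comes with each control period).
- r.capture(name): name is "side" or "top"; returns (picture, depth): 480x640x3 uint8, red, green, blue; 480x640 float32, m along the optical axis (not along the pixel's ray), 0 where there is no reading.
- r.get_calibration(name): a dict with "mtx" (3x3 intrinsics, pixels), "D" ([k1, k2, p1, p2, k3] as OpenCV has them; the pictures are not rectified), "world_to_cam" (4x4, takes a point from world to camera coordinates). Camera axes: x right, y up, looking along -z (the intrinsics and any distortion apply to the point x, -y, -z); pixel columns grow to the right and rows downward; lengths in m; the calibration is good to about 2 mm. A picture is of the moment at which its call begins. get_calibration takes no time and is no camera call.
- r.finish_job(): hands the job in; it is judged then, once.
The state is a dict: "t": time; "qpos": joint angles; "qvel": joint speeds; "joint_torque": joint torques, N m; "ee_pos": TCP position; "ee_rot": TCP orientation; "force": force on the tool from outside, world axes, zero at the start; "wrist_torque": the same for the moment, N m; "gripper_width": opening from 0.0 (shut) to 1.0 (fully open); "finger_force": force on a finger pad.
Only numpy, scipy, OpenCV 4.12 (cv2) and the standard library are available. Lean on these libraries where they do the work, as an engineer would, in place of code of your own. Each camera call takes 0.05 s, during which the arm holds its last target. There are 200 camera calls.

### The job

The flat lid of the steel cutter case has a stiff hinge and no handle. Take the scraper from the rubber mat, work its blade, by feel and without forcing, into the slot under the lid's front lip and lever the lid up with it (not with the gripper), open the lid all the way until it stands upright or leans back beyond, and finally lay the scraper down flat on the mat again. Leave the other things on the bench where they are.

Things in the scene. Friction and masses are not known exactly. Their poses are not given: they have to be found in the camera images.
- case: foot plate of the cutter case, fixed, 130 x 160 x 4; origin under its centre, z up. On it, on four jack screws, stands the grey steel case, 120 deep (x) x 150 wide (y), jacked up by an amount h between 0 and 25 mm that differs each time and is not reported: feel or see it. Front wall's face at x=-60 (front looks to -x); lid hinge axis along y at x=60, z=64.5+h
- lid (a joint): angle of the lid: 0 closed, 1.57 upright, stop at 1.8. The hinge is stiff: the lid stays where it is left; it takes about 4 to 5 N at the lip to raise it from closed
- slot (a point): middle of the slot's mouth if h=0: case x=-76, z=58 (a fixed point: it does not follow h); axes as the case, +x into the slot. The slot is 8 mm high, 16 deep and 150 wide, between the lid's overhanging lip and a dark steel ledge (6 thick, top at z=54+h) that reaches just as far as the lip; the front wall closes it behind
- lip (a point): middle of the lower front edge of the closed lid if h=0: case x=-76, z=62 (a fixed point: it follows neither h nor the lid). The lid is a steel plate 136 long from the hinge, 150 wide, 5 thick (top at z=67+h when closed), flush with the case at the sides
- scraper: loose scraper, 180 mm long, 0.16 kg, lying flat on the mat: dark wooden handle 110 x 26 wide x 24 thick, and a stiff steel blade that sticks out 70 mm, 45 wide, 2.5 thick, at mid-thickness of the handle. Origin under the middle of the handle; +x points to the blade's tip, z up (12 mm from the origin up to the blade's mid-plane)
- scraper_grip (a point): a good place to grip across the handle: 30 mm ahead of the handle's middle, at mid-thickness (near the balance point)
- scraper_tip (a point): middle of the blade's front edge, 125 mm ahead of the handle's middle, mid-thickness of the blade
- mat: black rubber mat, fixed, 260 (x) x 200 (y) x 3 mm; origin under its centre. The scraper lies on its -y half and a wrench on its +y half
- wrench: bystander: steel wrench, 160 mm long, lying on the mat's +y half; origin under its middle
- screwdriver: bystander: screwdriver, 190 mm long, lying on the bench; origin under its middle
- hammer: bystander: hammer, 260 mm long, lying on the bench; origin under its middle
- jar: bystander: glass jar with a brass cap, 68 across, 120 high; origin under its centre
- mug: bystander: white mug, 80 across, 90 high; origin under its centre
- can: bystander: green can, 66 across, 110 high; origin under its centre
- vblock: bystander: dark steel vee block, 70 x 50 x 40 high; origin under its centre

How it is judged:
On the way, in this order (a step that is already met when the one before it is completed fails the run):
1. the lid is levered up at least 0.2 rad while it rests on the scraper (value of joint lid above 0.2 rad and contact force between scraper and lid above 0.3 N), for 0.1 s.
2. the lid is fully open: upright or leaning back (over 1.5 rad) (value of joint lid above 1.5 rad), for 0.2 s.
At the end, for the whole second after the job is handed in: the lid is over 1.5 rad open and at rest; the scraper lies flat at rest on the mat (its grip point over the mat, tip and grip point both lower than 30 mm above the bench) (value of joint lid above 1.5 rad and velocity of joint lid below 0.1 rad/s and height (world z) of each of scraper_tip, scraper_grip below 0.03 m and x of scraper_grip in the frame of mat between -0.13 and 0.13 m and y of scraper_grip in the frame of mat between -0.1 and 0.1 m and linear speed of scraper below 0.02 m/s); the robot touches nothing.
It fails at once if the gripper touches the lid while it is less than 0.2 rad open (value of joint lid below 0.2 rad and contact force between any of the fingers, the arm and lid above 1 N).
It fails at once if the scraper is forced against the case or lid with over 40 N (contact force between scraper and case above 40 N).
It fails at once if a bystander is moved by more than 30 mm (distance of any of wrench, screwdriver, hammer, jar, mug, can, vblock from where it was at the start of the episode above 0.03 m).
It also fails if it takes over 61 s, if anything falls off the work surface, if the arm or the gripper's body presses on something with over 40 N, if the wrist force passes 120 N, or if a joint passes its speed limit or range.

## Working session

There is one attempt and no reset: what is moved stays moved. The work goes in short steps, Python scripts to look and compute and a tool call to move; the robot and the scene stay as the last step left them, time stands still between calls to the robot, and variables do not carry over. Pictures are saved under pics/ and viewed, at most 12 in all, crops included, and the job is handed in when it is done.

Besides the shell and the picture viewer there is one more tool, called after "Call:" by a JSON object that holds its "method" and its "body". jog_arm: Moves the arm, as the interface text tells. Scaled input: -1 to 1 covers 0.5 m each way for a shift and pi rad each way for a turn. Its arguments: {"type":"object","properties":{"targets":{"type":"array","items":{"type":"number"}},"force":{"type":"number"}},"required":["targets"]}

```bash
ls; mkdir -p pics
cat > h.py <<'E'
import numpy as np, cv2
from workcell import r
from scipy.spatial.transform import Rotation as Ro
def snap(n,f):
    im,d=r.capture(n); cv2.imwrite(f'pics/{f}.png',im[:,:,::-1]); np.save(f'pics/{f}.npy',d); return im,d
def rays(n,uv):
    c=r.get_calibration(n); K=np.array(c['mtx']);D=np.array(c['D']);T=np.array(c['world_to_cam'])
    p=cv2.undistortPoints(np.array(uv,float).reshape(-1,1,2),K,D)[:,0]
    d=np.c_[p[:,0],-p[:,1],-np.ones(len(p))]
    R=T[:3,:3]; o=-R.T@T[:3,3]
    return o,d@R
def onz(n,uv,z):
    o,d=rays(n,uv); return o+d*((z-o[2])/d[:,2])[:,None]
def dep(n,uv,D):
    o,d=rays(n,uv); return np.array([o+v*D[int(round(q[1])),int(round(q[0]))] for v,q in zip(d,uv)])
def proj(n,P):
    c=r.get_calibration(n);T=np.array(c['world_to_cam']);q=np.array(P,float)@T[:3,:3].T+T[:3,3]
    return cv2.projectPoints((q*[1,-1,-1]).reshape(-1,1,3),np.zeros(3),np.zeros(3),np.array(c['mtx']),np.array(c['D']))[0][:,0]
E
python3 - <<'E'
from h import *
for n in('side','top'):
    snap(n,n+'0'); print(n,rays(n,[[320,240]]))
s=r.observe();print(s,r.pinch_z)
E
```

```text
pics
side (array([ 0.42165669, -0.78760255,  0.85352104]), array([[ 0.11570435,  0.70942021, -0.69523442]]))
top (array([3.68211511e-01, 8.76514012e-04, 1.25359691e+00]), array([[ 0.16943429,  0.00373213, -0.98559928]]))
{'t': 0.1, 'qpos': array([ 9.93480807e-01,  2.07338318e-01,  1.54285155e+00, -1.96888509e-05,
        1.39349349e+00, -1.50509080e-01]), 'qvel': array([ 5.01440236e-05,  9.98749541e-04, -4.40314086e-03, -4.51817266e-04,
       -9.33168113e-04, -1.21724397e-03]), 'joint_torque': array([-1.13178001e-03, -3.84096086e+01, -2.92547983e+01, -2.05470501e-04,
        4.89828730e-03, -1.26777624e-05]), 'ee_pos': array([0.23766506, 0.52281612, 0.23022068]), 'ee_rot': array([-3.13952268e+00, -2.94329318e-04,  2.71478940e+00]), 'force': array([-0.11450735,  0.42697482, -0.05541974]), 'wrist_torque': array([-0.02446644,  0.00941738,  0.01585077]), 'finger_force': 0.0, 'gripper_width': 0.9980512109524252} 0.0187
```

View pics/top0.png

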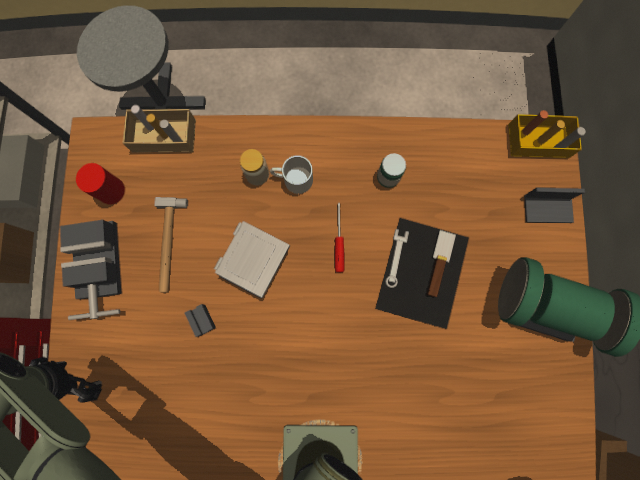

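View pics/side0.png

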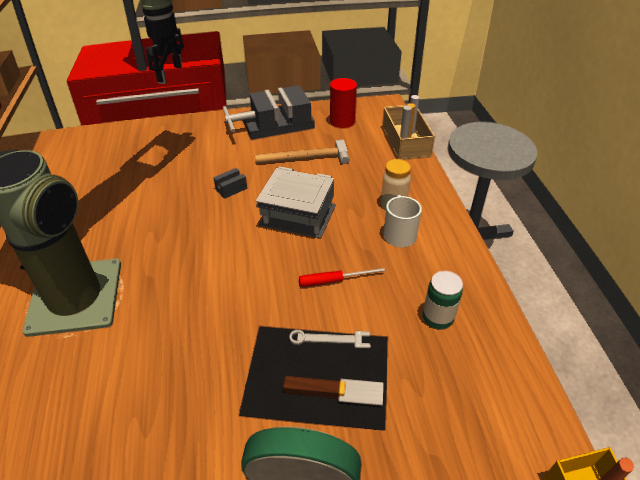

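Run:
```python
from h import *
a=cv2.imread('pics/top0.png')[210:310,200:300];b=cv2.imread('pics/side0.png')[160:245,245:345]
a=cv2.resize(a,(400,400),interpolation=2);b=cv2.resize(b,(400,340),interpolation=2)
b=cv2.copyMakeBorder(b,0,60,0,0,0);cv2.imwrite('pics/c1.png',np.hstack([a,b]))
D=np.load('pics/top0.npy')
print(dep('top',[[252,260],[245,228],[282,250],[262,290],[224,266],[218,266],[240,228]],D).round(4))
im=cv2.imread('pics/top0.png').astype(int)
hsv=cv2.cvtColor(im.astype(np.uint8),cv2.COLOR_BGR2HSV)
def big(m):
    c,_=cv2.findContours(m.astype(np.uint8),0,2);return max(c,key=cv2.contourArea)
roi=np.zeros((480,640),bool);roi[210:335,370:475]=1
# mat
m=(im.max(2)<60)&roi; c=cv2.minAreaRect(cv2.convexHull(big(m)));bx=cv2.boxPoints(c);print('mat',bx,onz('top',bx,.003).round(4))
roi2=np.zeros((480,640),bool);roi2[225:300,425:460]=1
m=(hsv[...,2]>40)&roi2&(hsv[...,1]>90); 
c=cv2.minAreaRect(big(m));bx=cv2.boxPoints(c);P=onz('top',bx,.027);print('handle',cv2.contourArea(big(m)),P.round(4),P.mean(0))
m=(hsv[...,2]>110)&roi2&(hsv[...,1]<90); c=cv2.minAreaRect(big(m));bx=cv2.boxPoints(c);P=onz('top',bx,.016);print('blade',cv2.contourArea(big(m)),P.round(4),P.mean(0))
print(dep('top',[[437,277],[444,245],[430,315]],D))
```

```text
[[0.515  0.1754 0.0929]
 [0.5975 0.1968 0.0887]
 [0.5419 0.101  0.0882]
 [0.4404 0.1485 0.0899]
 [0.4993 0.2462 0.0901]
 [0.499  0.2611 0.0916]
 [0.5979 0.2101 0.0859]]
mat [[374.4308  308.75385]
 [399.26154 217.7077 ]
 [470.5077  237.13849]
 [445.67694 328.18463]] [[ 0.3988 -0.1414  0.003 ]
 [ 0.6478 -0.2118  0.003 ]
 [ 0.5957 -0.4091  0.003 ]
 [ 0.3479 -0.3325  0.003 ]]
handle 356.0 [[ 0.4367 -0.2793  0.027 ]
 [ 0.5435 -0.3088  0.027 ]
 [ 0.5374 -0.3342  0.027 ]
 [ 0.4306 -0.3043  0.027 ]] [ 0.4870512  -0.30666018  0.027     ]
blade 395.0 [[ 0.5373 -0.2976  0.016 ]
 [ 0.6138 -0.32    0.016 ]
 [ 0.6025 -0.3645  0.016 ]
 [ 0.5261 -0.3416  0.016 ]] [ 0.56995351 -0.33093308  0.016     ]
[[ 0.4829078  -0.30640853  0.02562315]
 [ 0.57161694 -0.33174149  0.01133034]
 [ 0.38287764 -0.29016211  0.00515537]]
```

View pics/c1.png

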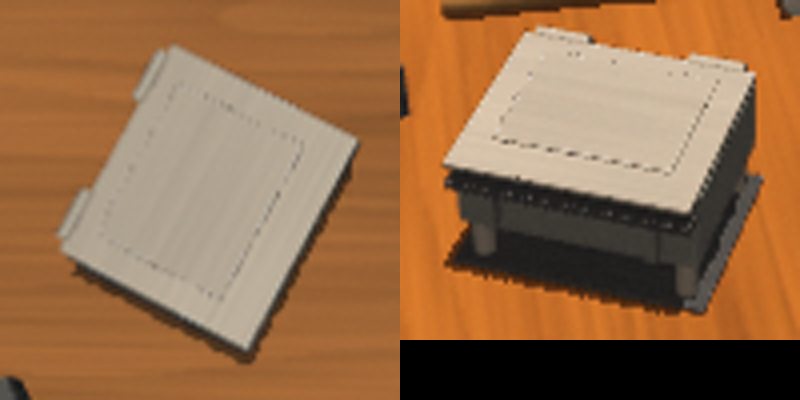

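```bash
cat >> h.py <<'E'
def plan(p,rot=None):
    s=r.observe();R=Ro.from_euler('xyz',s['ee_rot']);d=R.inv().apply(np.array(p)-s['ee_pos'])
    out=(d/.5).round(4)
    print('shift',out,'rows',np.linalg.norm(d)/.0417)
    if rot is not None:
        v=(R.inv()*rot).as_rotvec();print('turn',(v/np.pi).round(4),'rows',np.degrees(np.linalg.norm(v))/7.16)
def down(yaw,pitch=0): # tool x along yaw, z down, tip raised by pitch
    return Ro.from_euler('z',yaw)*Ro.from_euler('x',np.pi)*Ro.from_euler('y',pitch)
E
cat > case.py <<'E'
from h import *
im=cv2.imread('pics/top0.png');D=np.load('pics/top0.npy');hsv=cv2.cvtColor(im,cv2.COLOR_BGR2HSV)
m=np.zeros((480,640),np.uint8);m[215:302,210:295]=((hsv[...,1]<70)&(hsv[...,2]>100))[215:302,210:295]
m=cv2.morphologyEx(m,3,np.ones((5,5)))
c=max(cv2.findContours(m,0,2)[0],key=cv2.contourArea);bx=cv2.boxPoints(cv2.minAreaRect(c));print(bx)
v,u=np.nonzero(cv2.erode(m,np.ones((7,7))));P=dep('top',np.c_[u,v],D);print('topz',np.median(P[:,2]),P[:,2].std(), len(P))
zt=np.median(P[:,2])
print(onz('top',bx,zt).round(4))
# side view
im=cv2.imread('pics/side0.png');hsv=cv2.cvtColor(im,cv2.COLOR_BGR2HSV);D=np.load('pics/side0.npy')
m=np.zeros((480,640),np.uint8);m[165:220,250:340]=((hsv[...,1]<70)&(hsv[...,2]>120))[165:220,250:340]
v,u=np.nonzero(cv2.erode(m,np.ones((5,5))));P=dep('side',np.c_[u,v],D);print('side topz',np.median(P[:,2]),P[:,2].std(),len(P))
c=max(cv2.findContours(m,0,2)[0],key=cv2.contourArea);a=cv2.approxPolyDP(c,3,True)[:,0];print(a.tolist(),onz('side',a,zt).round(4).tolist())
plan([.517,-.316,.20],down(-.28))
E
python3 case.py
```

```text
[[212.2003  271.3877 ]
 [240.24446 218.59866]
 [289.28027 244.64893]
 [261.23608 297.43796]]
topz 0.08955755699756329 0.06337038226625308 2358
[[0.4854 0.2757 0.0896]
 [0.6217 0.2098 0.0896]
 [0.5556 0.0828 0.0896]
 [0.4219 0.1499 0.0896]]
side topz 0.08985605644360034 0.05845849569418054 1698
[[256, 200], [317, 212], [333, 178], [279, 167]] [[0.425, 0.1483, 0.0896], [0.5571, 0.0823, 0.0896], [0.6156, 0.1996, 0.0896], [0.4914, 0.2673, 0.0896]]
shift [-1.203  -1.2957  0.0628] rows 21.213925530160935
turn [-2.000e-04  1.000e-03  9.533e-01] rows 23.96491834536722
```

Call:
{"method": "jog_arm", "body": {"targets": [-0.0547, -0.0589, 0.0029, 0, 0, 0, 60, -0.0547, -0.0589, 0.0029, 0, 0, 0, 60, -0.0547, -0.0589, 0.0029, 0, 0, 0, 60, -0.0547, -0.0589, 0.0029, 0, 0, 0, 60, -0.0547, -0.0589, 0.0029, 0, 0, 0, 60]}}

```text
t: 0.52
ee_pos: [0.3013, 0.3309, 0.2234]
ee_rot: [-3.141, -0.0, 2.716]
force: [0.3, -0.3, -0.2]
gripper_width: 0.701
finger_force: 0.0
```

Call:
{"method": "jog_arm", "body": {"targets": [-0.0547, -0.0589, 0.0029, 0, 0, 0, 60, -0.0547, -0.0589, 0.0029, 0, 0, 0, 60, -0.0547, -0.0589, 0.0029, 0, 0, 0, 60, -0.0547, -0.0589, 0.0029, 0, 0, 0, 60, -0.0547, -0.0589, 0.0029, 0, 0, 0, 60]}}

```text
t: 0.93
ee_pos: [0.3649, 0.1403, 0.2165]
ee_rot: [3.141, 0.0, 2.715]
force: [0.9, 0.6, 0.5]
gripper_width: 0.701
finger_force: 0.0
```

Call:
{"method": "jog_arm", "body": {"targets": [-0.0547, -0.0589, 0.0029, 0, 0, 0, 60, -0.0547, -0.0589, 0.0029, 0, 0, 0, 60, -0.0547, -0.0589, 0.0029, 0, 0, 0, 60, -0.0547, -0.0589, 0.0029, 0, 0, 0, 60, -0.0547, -0.0589, 0.0029, 0, 0, 0, 60]}}

```text
t: 1.35
ee_pos: [0.4285, -0.0505, 0.2093]
ee_rot: [3.141, -0.0, 2.714]
force: [1.2, 0.3, -0.2]
gripper_width: 0.699
finger_force: 0.0
```

Call:
{"method": "jog_arm", "body": {"targets": [-0.0547, -0.0589, 0.0029, 0, 0, 0, 60, -0.0547, -0.0589, 0.0029, 0, 0, 0, 60, -0.0547, -0.0589, 0.0029, 0, 0, 0, 60, -0.0547, -0.0589, 0.0029, 0, 0, 0, 60, -0.0547, -0.0589, 0.0029, 0, 0, 0, 60]}}

```text
t: 1.77
ee_pos: [0.492, -0.241, 0.2016]
ee_rot: [3.141, -0.001, 2.714]
force: [0.9, 0.3, -0.2]
gripper_width: 0.706
finger_force: 0.0
```

Call:
{"method": "jog_arm", "body": {"targets": [-0.0547, -0.0589, 0.0029, 0, 0, 0, 60, -0.0547, -0.0589, 0.0029, 0, 0, 0, 60, 0, 0, 0, 0, 0, 0.0397, 60, 0, 0, 0, 0, 0, 0.0397, 60, 0, 0, 0, 0, 0, 0.0397, 60]}}

```text
t: 2.18
ee_pos: [0.5171, -0.3162, 0.1979]
ee_rot: [-3.141, -0.002, 2.333]
force: [0.1, 0.5, 0.3]
gripper_width: 0.704
finger_force: 0.0
```

Call:
{"method": "jog_arm", "body": {"targets": [0, 0, 0, 0, 0, 0.0397, 60, 0, 0, 0, 0, 0, 0.0397, 60, 0, 0, 0, 0, 0, 0.0397, 60, 0, 0, 0, 0, 0, 0.0397, 60, 0, 0, 0, 0, 0, 0.0397, 60]}}

```text
t: 2.6
ee_pos: [0.5172, -0.3151, 0.1986]
ee_rot: [-3.141, -0.001, 1.711]
force: [-0.5, 0.1, 0.3]
gripper_width: 0.701
finger_force: 0.0
```

Call:
{"method": "jog_arm", "body": {"targets": [0, 0, 0, 0, 0, 0.0397, 60, 0, 0, 0, 0, 0, 0.0397, 60, 0, 0, 0, 0, 0, 0.0397, 60, 0, 0, 0, 0, 0, 0.0397, 60, 0, 0, 0, 0, 0, 0.0397, 60]}}

```text
t: 3.02
ee_pos: [0.5172, -0.3152, 0.1986]
ee_rot: [-3.14, -0.0, 1.087]
force: [0.3, -0.7, 0.1]
gripper_width: 0.702
finger_force: 0.0
```

Call:
{"method": "jog_arm", "body": {"targets": [0, 0, 0, 0, 0, 0.0397, 60, 0, 0, 0, 0, 0, 0.0397, 60, 0, 0, 0, 0, 0, 0.0397, 60, 0, 0, 0, 0, 0, 0.0397, 60, 0, 0, 0, 0, 0, 0.0397, 60]}}

```text
t: 3.43
ee_pos: [0.5172, -0.3151, 0.1986]
ee_rot: [-3.14, 0.001, 0.464]
force: [-0.1, 0.1, -0.4]
gripper_width: 0.706
finger_force: 0.0
```

Call:
{"method": "jog_arm", "body": {"targets": [0, 0, 0, 0, 0, 0.0397, 60, 0, 0, 0, 0, 0, 0.0397, 60, 0, 0, 0, 0, 0, 0.0397, 60, 0, 0, 0, 0, 0, 0.0397, 60, 0, 0, 0, 0, 0, 0.0397, 60]}}

```text
t: 3.85
ee_pos: [0.5172, -0.3151, 0.1986]
ee_rot: [-3.141, 0.001, -0.16]
force: [0.4, -0.5, -1.0]
gripper_width: 0.7
finger_force: 0.0
```

```bash
python3 -c "
from h import *
s=r.observe();print(s)
plan([.517,-.316,.06],down(-.28))"
```

```text
{'t': 3.85, 'qpos': array([-6.90085714e-01,  2.98445400e-01,  1.49685483e+00,  1.87014880e-05,
        1.34776683e+00,  1.04068589e+00]), 'qvel': array([-1.32056655e-03,  1.29806974e-03, -4.93117965e-04,  1.20040925e-03,
       -1.02687062e-03,  1.48053178e+00]), 'joint_torque': array([-2.00506611e-04, -4.16869497e+01, -2.86332858e+01, -3.43710042e-05,
        6.81106729e-03, -1.23214345e+00]), 'ee_pos': array([ 0.51715682, -0.31512015,  0.1986261 ]), 'ee_rot': array([-3.14083142e+00,  1.26282527e-03, -1.59978942e-01]), 'force': array([ 0.37496721, -0.46411655, -1.0109496 ]), 'wrist_torque': array([-0.00121801,  0.03759273, -0.03033325]), 'finger_force': 0.0, 'gripper_width': 0.7003048849065422}
shift [0.0003 0.002  0.2773] rows 3.3244360659117174
turn [-0.0002  0.0004  0.0382] rows 0.9605015197322261
```

Call:
{"method": "jog_arm", "body": {"targets": [0, 0.002, 0.01, 0, 0, 0.0397, 60, 0, 0, 0.07, 0, 0, 0, 55, 0, 0, 0.07, 0, 0, 0, 55, 0, 0, 0.07, 0, 0, 0, 55, 0, 0, 0.06, 0, 0, 0, 55]}}

```text
t: 4.27
ee_pos: [0.5163, -0.3155, 0.0567]
ee_rot: [-3.141, 0.002, -0.279]
force: [0.5, 0.1, -0.6]
gripper_width: 0.642
finger_force: 0.0
```

Call:
{"method": "jog_arm", "body": {"targets": [0, 0, 0.03, 0, 0, 0, 45, 0, 0, 0.03, 0, 0, 0, 45, 0, 0, 0.02, 0, 0, 0, 45, 0, 0, 0, 0, 0, 0, 45]}}

```text
t: 4.6
ee_pos: [0.5153, -0.3148, 0.0162]
ee_rot: [-3.139, 0.006, -0.279]
force: [-0.7, 0.7, 0.3]
gripper_width: 0.528
finger_force: 0.0
```

```bash
python3 -c "
from h import *
plan([.517,-.316,.005],down(-.28));im,d=snap('side','s1');im2,_=snap('top','t1')
cv2.imwrite('pics/c2.png',np.hstack([cv2.resize(im[300:440,230:400,::-1],(400,330)),cv2.resize(im2[215:335,370:480,::-1],(303,330))]))"
```

```text
shift [0.004  0.0015 0.0224] rows 0.27403159815412725
turn [-0.0008  0.0018  0.0005] rows 0.050662239756976965
```

View pics/c2.png

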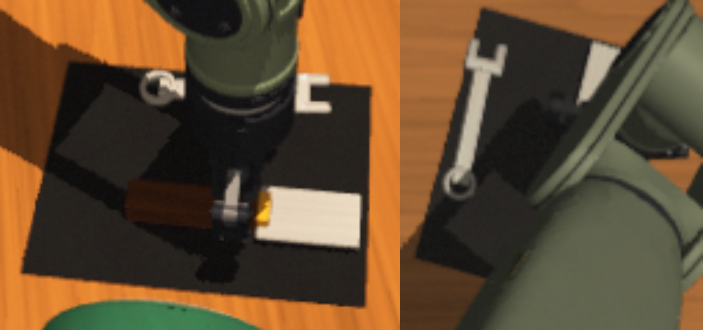

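The gripper straddles the scraper's handle just behind the yellow ferrule (left crop, about (235,205)); I'll go down and close.

Call:
{"method": "jog_arm", "body": {"targets": [0.004, 0.0015, 0.012, 0, 0.0018, 0, 42, 0, 0, 0.006, 0, 0, 0, 38, 0, 0, 0.004, 0, 0, 0, 36, 0, 0, 0, 0, 0, 0, 34]}}

```text
t: 5.03
ee_pos: [0.5191, -0.3177, 0.0084]
ee_rot: [3.142, -0.006, -0.279]
force: [0.2, -0.3, -0.6]
gripper_width: 0.4
finger_force: 0.0
```

Call:
{"method": "jog_arm", "body": {"targets": [0, 0, 0, 0, 0, 0, 20, 0, 0, 0, 0, 0, 0, 10, 0, 0, 0, 0, 0, 0, 10, 0, 0, 0, 0, 0, 0, 10, 0, 0, 0, 0, 0, 0, 10], "force": 100}}

```text
t: 5.45
ee_pos: [0.5195, -0.318, 0.009]
ee_rot: [3.141, -0.007, -0.278]
force: [-0.9, 0.4, 4.0]
gripper_width: 0.274
finger_force: 100.0
```

Call:
{"method": "jog_arm", "body": {"targets": [0, 0, 0, 0, 0, 0, 34, 0, 0, 0, 0, 0, 0, 34, 0, 0, 0.006, 0, -0.002, 0, 34, 0, 0, 0.006, 0, 0, 0, 34, 0, 0, 0, 0, 0, 0, 34]}}

```text
t: 5.87
ee_pos: [0.5193, -0.3178, 0.0023]
ee_rot: [-3.142, 0.001, -0.278]
force: [-0.6, 0.5, 1.8]
gripper_width: 0.397
finger_force: 1.0
```

```bash
python3 -c "
from h import *
s=r.observe();print(s['ee_pos'],s['ee_rot'],s['force'],s['gripper_width'])"
```

```text
[ 0.5192739  -0.3177623   0.00227397] [-3.14153205e+00  8.43516705e-04 -2.78464250e-01] [-0.61268122  0.47362497  1.79484065] 0.3967331917730804
```

Call:
{"method": "jog_arm", "body": {"targets": [0, 0, 0, 0, 0, 0, 20, 0, 0, 0, 0, 0, 0, 10, 0, 0, 0, 0, 0, 0, 10, 0, 0, 0, 0, 0, 0, 10, 0, 0, 0, 0, 0, 0, 10], "force": 110}}

```text
t: 6.28
ee_pos: [0.5199, -0.3182, 0.0033]
ee_rot: [3.141, -0.001, -0.278]
force: [-0.1, 1.0, 6.0]
gripper_width: 0.28
finger_force: 109.0
```

Call:
{"method": "jog_arm", "body": {"targets": [0, 0, -0.01, 0, 0, 0, 10, 0, 0, -0.04, 0, 0, 0, 10, 0, 0, -0.08, 0, 0, 0, 10, 0, 0, -0.08, 0, 0, 0, 10, 0, 0, -0.08, 0, 0, 0, 10]}}

```text
t: 6.7
ee_pos: [0.518, -0.3167, 0.1471]
ee_rot: [-3.14, 0.004, -0.278]
force: [0.8, -0.7, -1.7]
gripper_width: 0.28
finger_force: 108.1
```

```bash
python3 -c "
from h import *
s=r.observe();print(s)
im,d=snap('side','s2')
cv2.imwrite('pics/c3.png',cv2.resize(im[200:440,200:420,::-1],(550,600)))"
```

```text
{'t': 6.7, 'qpos': array([-6.91034784e-01,  3.54039608e-01,  1.53644415e+00, -2.86668158e-04,
        1.25564676e+00,  1.15834857e+00]), 'qvel': array([ 1.75694191e-06, -5.56995151e-01, -3.64101848e-01,  1.64935313e-03,
        8.84130960e-01,  1.06697598e-03]), 'joint_torque': array([ 2.87178587e-01, -4.12445319e+01, -2.57995498e+01, -3.95758805e-03,
       -4.25193971e-01,  9.25972881e-05]), 'ee_pos': array([ 0.51802475, -0.31669547,  0.1471426 ]), 'ee_rot': array([-3.14002295,  0.00426643, -0.27849421]), 'force': array([ 0.75183111, -0.7029609 , -1.71960919]), 'wrist_torque': array([-0.02266912, -0.03127497, -0.03891132]), 'finger_force': 108.12945485115051, 'gripper_width': 0.2796191260491626}
```

View pics/c3.png

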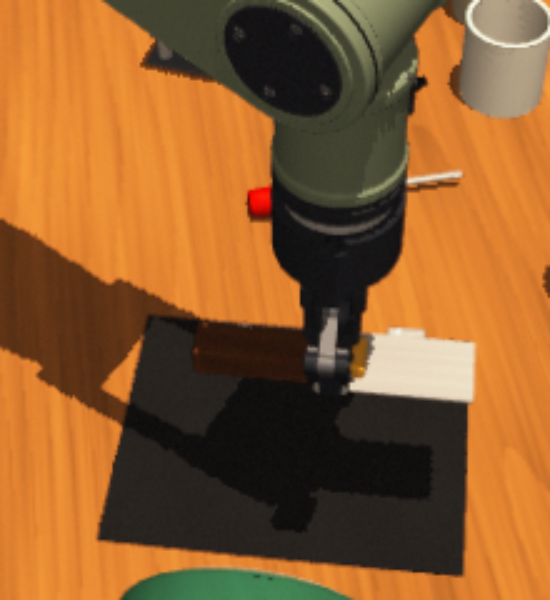

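Call:
{"method": "jog_arm", "body": {"targets": [0, 0, 0, 0, 0, -0.039, 10, 0, 0, 0, 0, 0, -0.039, 10, 0, 0, 0, 0, 0, -0.039, 10, 0, 0, 0, 0, 0, -0.039, 10, 0, 0, 0, 0, 0, -0.039, 10]}}

```text
t: 7.17
ee_pos: [0.5186, -0.3172, 0.1462]
ee_rot: [-3.14, 0.002, 0.34]
force: [0.4, -0.4, -2.4]
gripper_width: 0.283
finger_force: 108.1
```

Call:
{"method": "jog_arm", "body": {"targets": [0, 0, 0, 0, 0, -0.039, 10, 0, 0, 0, 0, 0, -0.039, 10, 0, 0, 0, 0, 0, -0.039, 10, 0, 0, 0, 0, 0, -0.039, 10, 0, 0, 0, 0, 0, -0.039, 10]}}

```text
t: 7.58
ee_pos: [0.5186, -0.3172, 0.1461]
ee_rot: [-3.139, 0.0, 0.953]
force: [0.5, -0.4, -1.2]
gripper_width: 0.28
finger_force: 108.1
```

Call:
{"method": "jog_arm", "body": {"targets": [0, 0, 0, 0, 0, -0.039, 10, 0, 0, 0, 0, 0, -0.0115, 10, 0, 0, 0, 0, 0, 0, 10]}}

```text
t: 7.83
ee_pos: [0.5186, -0.3172, 0.1461]
ee_rot: [-3.139, -0.0, 1.106]
force: [0.1, -0.6, -1.8]
gripper_width: 0.28
finger_force: 108.1
```

```bash
python3 -c "
from h import *
s=r.observe();print(s['ee_pos'],s['ee_rot'],s['force'])
plan([.434,.007,.13],down(1.1057))"
```

```text
[ 0.51859571 -0.31721739  0.14611812] [-3.13885744e+00 -3.16522655e-04  1.10581947e+00] [ 0.07305589 -0.62352355 -1.81774011]
shift [ 0.5037 -0.4419  0.0336] rows 8.044594694621093
turn [-0.0009 -0.0001  0.    ] rows 0.02205466012505696
```

Call:
{"method": "jog_arm", "body": {"targets": [0.0504, -0.0442, 0.0034, 0, 0, 0, 10, 0.0504, -0.0442, 0.0034, 0, 0, 0, 10, 0.0504, -0.0442, 0.0034, 0, 0, 0, 10, 0.0504, -0.0442, 0.0034, 0, 0, 0, 10, 0.0504, -0.0442, 0.0034, 0, 0, 0, 10]}}

```text
t: 8.25
ee_pos: [0.4759, -0.154, 0.1381]
ee_rot: [-3.14, -0.0, 1.103]
force: [0.4, 0.2, -1.6]
gripper_width: 0.282
finger_force: 108.4
```

Call:
{"method": "jog_arm", "body": {"targets": [0.0504, -0.0442, 0.0034, 0, 0, 0, 10, 0.0504, -0.0442, 0.0034, 0, 0, 0, 10, 0.0504, -0.0442, 0.0034, 0, 0, 0, 10, 0.0504, -0.0442, 0.0034, 0, 0, 0, 10, 0.0504, -0.0442, 0.0034, 0, 0, 0, 10]}}

```text
t: 8.67
ee_pos: [0.4338, 0.0081, 0.13]
ee_rot: [-3.14, 0.0, 1.104]
force: [-0.3, -0.8, -1.5]
gripper_width: 0.281
finger_force: 108.4
```

Call:
{"method": "jog_arm", "body": {"targets": [0, 0, 0.06, 0, 0, 0, 10, 0, 0, 0.06, 0, 0, 0, 10, 0, 0, 0, 0, 0, 0, 10]}}

```text
t: 8.92
ee_pos: [0.4291, 0.0084, 0.0655]
ee_rot: [-3.129, 0.004, 1.106]
force: [-1.4, 0.3, -2.3]
gripper_width: 0.282
finger_force: 108.5
```

```bash
python3 -c "
from h import *
s=r.observe();print(s['ee_pos'],s['ee_rot'],s['force'])
plan([.434,.007,.069],down(1.1057))
im,d=snap('side','s3');im2,d2=snap('top','t3')
cv2.imwrite('pics/c4.png',np.hstack([cv2.resize(im[140:290,220:370,::-1],(400,400)),cv2.resize(im2[200:350,215:365,::-1],(400,400))]))"
```

```text
[0.42912444 0.00839374 0.06552159] [-3.12947442  0.00358699  1.10600664] [-1.37043548  0.25892544 -2.27660738]
shift [ 0.0019  0.0099 -0.0071] rows 0.1474634291664773
turn [-0.0039  0.0011  0.0001] rows 0.10115702561294185
```

View pics/c4.png

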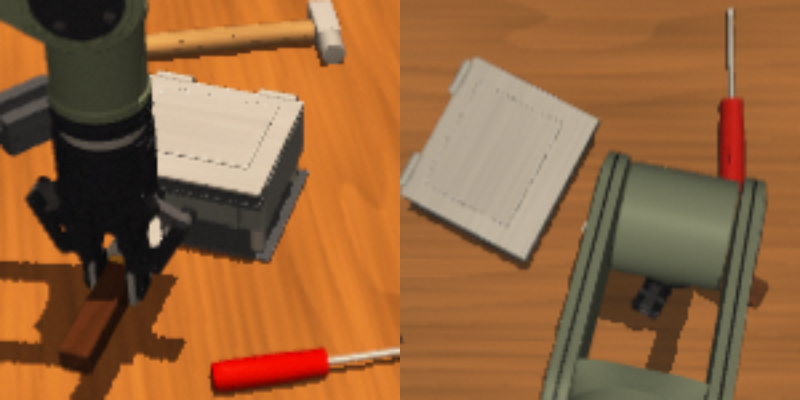

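```bash
python3 -c "
from h import *
s=r.observe();print(s['ee_pos'],s['ee_rot'],s['force'])
R=Ro.from_euler('xyz',s['ee_rot'])
D=np.load('pics/s3.npy')
c=np.array([[85,345],[92,330],[100,315],[107,300],[113,285],[120,270],[152,236],[155,232],[157,226]])
uv=c*.375+[220,140]
P=dep('side',uv,D);print(np.c_[P,R.inv().apply(P-s['ee_pos'])].round(4))
plan([.434,.007,.069],down(1.1057))
"
```

```text
[0.43330289 0.00698557 0.06955715] [-3.13712681e+00  1.23981164e-03  1.10477718e+00] [ 0.85488744 -1.56763252 -0.78443816]
[[ 0.3999 -0.0678  0.0888 -0.0819  0.0036 -0.0192]
 [ 0.4063 -0.053   0.0887 -0.0658  0.0027 -0.0191]
 [ 0.4136 -0.039   0.0896 -0.0499  0.003  -0.02  ]
 [ 0.4203 -0.0216  0.0874 -0.0314  0.0011 -0.0179]
 [ 0.4264 -0.0104  0.092  -0.0187  0.0015 -0.0224]
 [ 0.4334  0.0096  0.0881  0.0023 -0.0012 -0.0185]
 [ 0.4634  0.0585  0.0756  0.0595  0.0038 -0.0061]
 [ 0.4664  0.062   0.0765  0.064   0.0048 -0.007 ]
 [ 0.4686  0.0654  0.0797  0.0681  0.0053 -0.0103]]
shift [0.0007 0.0012 0.0011] rows 0.021403297311795372
turn [-0.0014  0.0004 -0.0003] rows 0.03782054329243154
```

```bash
python3 -c "
from h import *
D=np.load('pics/side0.npy')
def g(D,u,v,k=2):
    q=[[a,b] for a in range(u-k,u+k+1) for b in range(v-k,v+k+1)]
    z=dep('side',q,D)[:,2];return np.median(z).round(4),z.std().round(4)
print('handle',[g(D,u,v) for u,v in((295,386),(310,387),(325,388))])
print('blade',[g(D,u,v) for u,v in((355,392),(370,394))])
print('mat',g(D,280,410),'wood',[g(D,*p) for p in((230,250),(240,225),(360,250),(255,280))],'lid',[g(D,*p) for p in((300,190),(280,180),(275,195),(310,205),(320,185))])
D=np.load('pics/s3.npy')
print('now handle',[g(D,u,v,1) for u,v in((253,266),(257,258),(260,251))],'wood',[g(D,*p) for p in((300,250),(320,260))])
"
```

```text
handle [(np.float64(0.0278), np.float64(0.0018)), (np.float64(0.0274), np.float64(0.0014)), (np.float64(0.0275), np.float64(0.0015))]
blade [(np.float64(0.0168), np.float64(0.0013)), (np.float64(0.017), np.float64(0.0012))]
mat (np.float64(0.0041), np.float64(0.0017)) wood [(np.float64(-0.0006), np.float64(0.2317)), (np.float64(-0.0005), np.float64(0.0018)), (np.float64(-0.0006), np.float64(0.0015)), (np.float64(-0.0), np.float64(0.1673))] lid [(np.float64(0.0909), np.float64(0.1495)), (np.float64(0.0905), np.float64(0.0015)), (np.float64(0.0898), np.float64(0.0016)), (np.float64(0.089), np.float64(0.0017)), (np.float64(0.0899), np.float64(0.0017))]
now handle [(np.float64(0.0888), np.float64(0.0009)), (np.float64(0.0897), np.float64(0.0012)), (np.float64(0.0901), np.float64(0.0013))] wood [(np.float64(-0.0007), np.float64(0.0017)), (np.float64(-0.0001), np.float64(0.0016))]
```

Call:
{"method": "jog_arm", "body": {"targets": [0.02, 0.001, 0.001, -0.001, 0, 0, 10, 0.02, 0, 0, 0, 0, 0, 10, 0.01, 0, 0, 0, 0, 0, 10, 0, 0, 0, 0, 0, 0, 10]}}

```text
t: 9.35
ee_pos: [0.4486, 0.0296, 0.0715]
ee_rot: [3.136, -0.001, 1.106]
force: [-0.4, 0.3, -2.3]
gripper_width: 0.283
finger_force: 108.5
```

Call:
{"method": "jog_arm", "body": {"targets": [0.006, 0, 0, 0, 0, 0, 10, 0.006, 0, 0, 0, 0, 0, 10, 0, 0, 0, 0, 0, 0, 10]}}

```text
t: 9.6
ee_pos: [0.4495, 0.0345, 0.0702]
ee_rot: [3.139, -0.0, 1.106]
force: [-0.7, 0.1, -1.4]
gripper_width: 0.281
finger_force: 108.5
```

```bash
python3 -c "
from h import *
s=r.observe();print(s['ee_pos'],s['ee_rot'],s['force'],s['wrist_torque'])
im,d=snap('side','s4');im2,d2=snap('top','t4')
cv2.imwrite('pics/c5.png',np.hstack([cv2.resize(im[140:290,220:370,::-1],(400,400)),cv2.resize(im2[200:350,215:365,::-1],(400,400))]))"
```

```text
[0.44952256 0.03446583 0.07023095] [ 3.13861280e+00 -2.03502197e-04  1.10557693e+00] [-0.72710493  0.05612069 -1.39537332] [-0.00474048 -0.03207667  0.03180394]
```

View pics/c5.png

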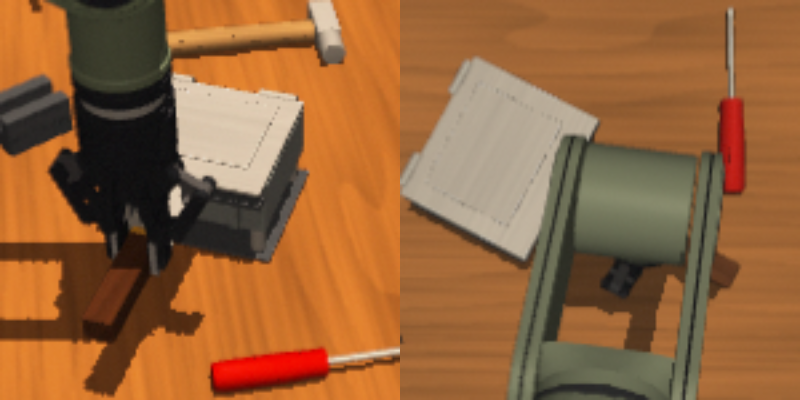

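Call:
{"method": "jog_arm", "body": {"targets": [0.006, 0, 0.0005, 0, 0, 0, 10, 0.004, 0, 0, 0, 0, 0, 10, 0, 0, 0, 0, 0, 0, 10]}}

```text
t: 9.95
ee_pos: [0.4516, 0.0388, 0.0697]
ee_rot: [3.139, -0.0, 1.105]
force: [-1.2, -0.5, -1.7]
gripper_width: 0.284
finger_force: 108.5
```

Call:
{"method": "jog_arm", "body": {"targets": [0.005, 0, 0, 0, 0, 0, 10, 0, 0, 0, 0, 0, 0, 10]}}

```text
t: 10.12
ee_pos: [0.4527, 0.0411, 0.0697]
ee_rot: [3.139, -0.0, 1.105]
force: [0.6, 0.4, -1.9]
gripper_width: 0.276
finger_force: 108.5
```

Call:
{"method": "jog_arm", "body": {"targets": [0.005, 0, 0, 0, 0, 0, 10, 0.004, 0, 0, 0, 0, 0, 10, 0, 0, 0, 0, 0, 0, 10]}}

```text
t: 10.37
ee_pos: [0.4548, 0.0452, 0.0698]
ee_rot: [3.139, -0.0, 1.106]
force: [0.4, -0.3, -1.1]
gripper_width: 0.279
finger_force: 108.5
```

Call:
{"method": "jog_arm", "body": {"targets": [0.004, 0, 0, 0, 0, 0, 10, 0, 0, 0, 0, 0, 0, 10]}}

```text
t: 10.53
ee_pos: [0.4556, 0.0469, 0.0698]
ee_rot: [3.139, -0.0, 1.105]
force: [0.4, 0.2, -1.0]
gripper_width: 0.281
finger_force: 108.5
```

Call:
{"method": "jog_arm", "body": {"targets": [0, 0, -0.005, 0, 0, 0, 10, 0, 0, -0.003, 0, 0, 0, 10, 0, 0, 0, 0, 0, 0, 10]}}

```text
t: 10.78
ee_pos: [0.455, 0.0468, 0.0736]
ee_rot: [3.14, 0.0, 1.106]
force: [-0.2, 1.0, -4.0]
gripper_width: 0.277
finger_force: 108.2
```

Call:
{"method": "jog_arm", "body": {"targets": [0, 0, -0.004, 0, 0, 0, 10, 0, 0, 0, 0, 0, 0, 10]}}

```text
t: 10.95
ee_pos: [0.455, 0.0467, 0.0756]
ee_rot: [3.14, 0.001, 1.106]
force: [-0.9, 1.0, -5.9]
gripper_width: 0.282
finger_force: 108.2
```

Call:
{"method": "jog_arm", "body": {"targets": [0.0005, 0, -0.006, 0, 0, 0, 10, 0.0005, 0, -0.008, 0, 0, 0, 10, 0.001, 0, -0.008, 0, 0, 0, 10, 0.001, 0, -0.008, 0, 0, 0, 10, 0, 0, 0, 0, 0, 0, 10]}}

```text
t: 11.37
ee_pos: [0.4562, 0.0478, 0.0915]
ee_rot: [3.139, 0.001, 1.106]
force: [-1.4, -1.4, -3.8]
gripper_width: 0.28
finger_force: 108.4
```

Call:
{"method": "jog_arm", "body": {"targets": [0.001, 0, -0.008, 0, 0, 0, 10, 0.002, 0, -0.008, 0, 0, 0, 10, 0.002, 0, -0.008, 0, 0, 0, 10, 0.002, 0, -0.008, 0, 0, 0, 10, 0.002, 0, -0.008, 0, 0, 0, 10]}}

```text
t: 11.78
ee_pos: [0.458, 0.052, 0.1112]
ee_rot: [3.139, 0.001, 1.105]
force: [-1.0, -2.7, -5.0]
gripper_width: 0.28
finger_force: 108.4
```

```bash
python3 -c "
from h import *
s=r.observe();print(s['ee_pos'],s['ee_rot'],s['force'],s['wrist_torque'])
im,d=snap('side','s5');im2,d2=snap('top','t5')
cv2.imwrite('pics/c6.png',np.hstack([cv2.resize(im[100:290,200:390,::-1],(400,400)),cv2.resize(im2[200:350,215:365,::-1],(400,400))]))"
```

```text
[0.45800149 0.05196949 0.11117518] [3.13908419e+00 5.33066443e-04 1.10541146e+00] [-0.9909488  -2.67764425 -4.95105955] [-0.56552853  0.353736   -0.02747687]
```

View pics/c6.png

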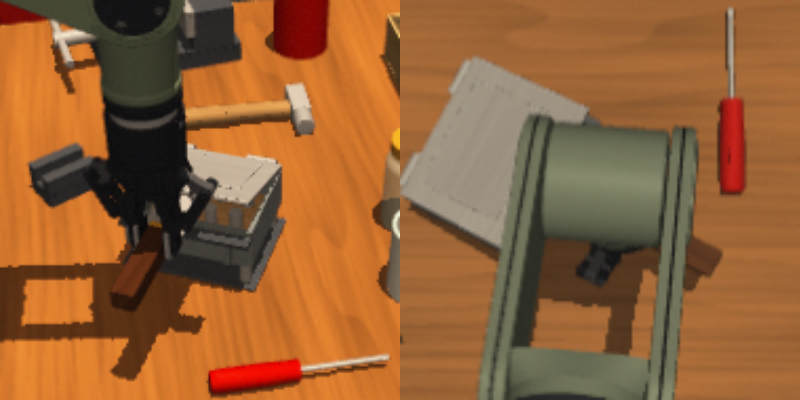

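Call:
{"method": "jog_arm", "body": {"targets": [0.008, 0, -0.0112, 0, 0, 0, 10, 0.008, 0, -0.0112, 0, 0, 0, 10, 0.008, 0, -0.0112, 0, 0, 0, 10, 0.008, 0, -0.0112, 0, 0, 0, 10, 0.008, 0, -0.0112, 0, 0, 0, 10]}}

```text
t: 12.3
ee_pos: [0.4673, 0.0703, 0.1395]
ee_rot: [3.139, 0.0, 1.106]
force: [-1.7, -3.5, -3.1]
gripper_width: 0.28
finger_force: 108.5
```

Call:
{"method": "jog_arm", "body": {"targets": [0.0108, 0, -0.0084, 0, 0, 0, 10, 0.0108, 0, -0.0084, 0, 0, 0, 10, 0.0108, 0, -0.0084, 0, 0, 0, 10, 0.0108, 0, -0.0084, 0, 0, 0, 10, 0.0108, 0, -0.0084, 0, 0, 0, 10]}}

```text
t: 12.72
ee_pos: [0.4795, 0.0947, 0.1603]
ee_rot: [3.139, -0.0, 1.105]
force: [-1.7, -3.8, -2.7]
gripper_width: 0.278
finger_force: 108.6
```

Call:
{"method": "jog_arm", "body": {"targets": [0.012, 0, -0.0048, 0, 0, 0, 10, 0.012, 0, -0.0048, 0, 0, 0, 10, 0.012, 0, -0.0048, 0, 0, 0, 10, 0.012, 0, -0.0048, 0, 0, 0, 10, 0.012, 0, -0.0048, 0, 0, 0, 10]}}

```text
t: 13.13
ee_pos: [0.4929, 0.1216, 0.172]
ee_rot: [3.139, -0.0, 1.105]
force: [-1.1, -3.3, -0.5]
gripper_width: 0.28
finger_force: 108.7
```

Call:
{"method": "jog_arm", "body": {"targets": [0.0124, 0, -0.0008, 0, 0, 0, 10, 0.0124, 0, -0.0008, 0, 0, 0, 10, 0.0124, 0, -0.0008, 0, 0, 0, 10, 0.0124, 0, -0.0008, 0, 0, 0, 10, 0.0124, 0, -0.0008, 0, 0, 0, 10]}}

```text
t: 13.55
ee_pos: [0.5068, 0.1494, 0.1738]
ee_rot: [3.139, -0.0, 1.105]
force: [-1.3, -2.2, -0.5]
gripper_width: 0.283
finger_force: 108.9
```

```bash
python3 -c "
from h import *
s=r.observe();print(s['ee_pos'],s['ee_rot'],s['force'],s['wrist_torque'])
im,d=snap('side','s6');im2,d2=snap('top','t6')
cv2.imwrite('pics/c7.png',np.hstack([cv2.resize(im[80:270,200:390,::-1],(400,400)),cv2.resize(im2[180:330,180:330,::-1],(400,400))]))"
```

```text
[0.50680324 0.14938503 0.17382659] [ 3.13897874e+00 -3.69883819e-04  1.10534905e+00] [-1.26858984 -2.15544557 -0.48555181] [-0.29947934  0.15878299  0.05240142]
```

View pics/c7.png

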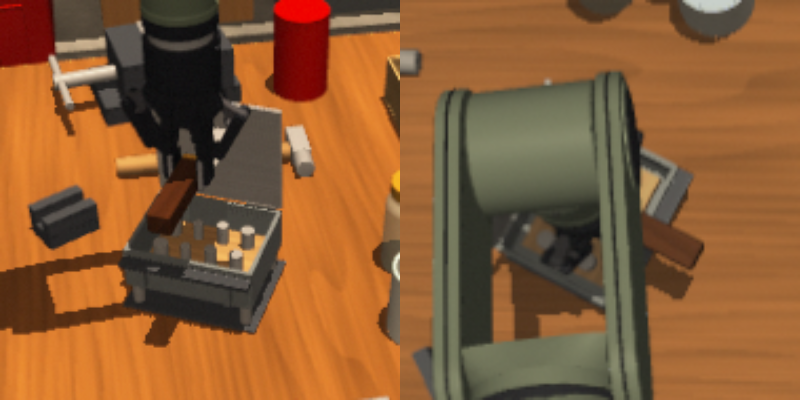

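The lid (crop, around (250,150)) stands nearly upright with the blade against its underside; I push it a little further back.

Call:
{"method": "jog_arm", "body": {"targets": [0.01, 0, 0, 0, 0, 0, 10, 0.01, 0, 0, 0, 0, 0, 10, 0.009, 0, 0, 0, 0, 0, 10, 0.005, 0, 0, 0, 0, 0, 10, 0, 0, 0, 0, 0, 0, 10]}}

```text
t: 14.07
ee_pos: [0.5143, 0.1645, 0.1735]
ee_rot: [3.139, -0.001, 1.106]
force: [-1.2, -0.0, -1.0]
gripper_width: 0.278
finger_force: 108.9
```

Call:
{"method": "jog_arm", "body": {"targets": [0, 0, 0, 0, 0, 0, 10, 0, 0, 0, 0, 0, 0, 10]}}

```text
t: 14.23
ee_pos: [0.5142, 0.1643, 0.1738]
ee_rot: [3.139, -0.001, 1.105]
force: [0.9, 0.2, -1.5]
gripper_width: 0.278
finger_force: 108.8
```

Call:
{"method": "jog_arm", "body": {"targets": [-0.02, 0, 0, 0, 0, 0, 10, -0.06, 0, 0, 0, 0, 0, 10, -0.08, 0, 0, 0, 0, 0, 10, -0.08, 0, 0, 0, 0, 0, 10, -0.06, 0, 0, 0, 0, 0, 10]}}

```text
t: 14.65
ee_pos: [0.4448, 0.0277, 0.1736]
ee_rot: [3.139, 0.001, 1.105]
force: [-0.0, -0.7, -2.5]
gripper_width: 0.278
finger_force: 108.8
```

```bash
python3 -c "
from h import *
plan([.519,-.318,.14],down(-.28))"
```

```text
shift [-0.5512  0.4428  0.0688] rows 8.517696424061654
turn [ 9.00e-04 -2.00e-04  4.41e-01] rows 11.08647049113857
```

Call:
{"method": "jog_arm", "body": {"targets": [-0.0551, 0.0443, 0.0069, 0, 0, 0, 10, -0.0551, 0.0443, 0.0069, 0, 0, 0, 10, -0.0551, 0.0443, 0.0069, 0, 0, 0, 10, -0.0551, 0.0443, 0.0069, 0, 0, 0, 10, -0.0551, 0.0443, 0.0069, 0, 0, 0, 10]}}

```text
t: 15.07
ee_pos: [0.4835, -0.1452, 0.157]
ee_rot: [3.138, -0.0, 1.105]
force: [0.6, 0.4, -1.5]
gripper_width: 0.28
finger_force: 109.0
```

Call:
{"method": "jog_arm", "body": {"targets": [-0.0551, 0.0443, 0.0069, 0, 0, 0, 10, -0.0551, 0.0443, 0.0069, 0, 0, 0, 10, -0.0551, 0.0443, 0.0069, 0, 0, 0, 10, -0.0551, 0.0443, 0.0069, 0, 0, 0, 10, -0.0551, 0.0443, 0.0069, 0, 0, 0, 10]}}

```text
t: 15.48
ee_pos: [0.5205, -0.318, 0.1397]
ee_rot: [3.139, 0.0, 1.105]
force: [1.5, 0.9, -1.2]
gripper_width: 0.282
finger_force: 109.0
```

Call:
{"method": "jog_arm", "body": {"targets": [0, 0, 0, 0, 0, 0.039, 10, 0, 0, 0, 0, 0, 0.039, 10, 0, 0, 0, 0, 0, 0.039, 10, 0, 0, 0, 0, 0, 0.039, 10, 0, 0, 0, 0, 0, 0.039, 10]}}

```text
t: 15.9
ee_pos: [0.5203, -0.3164, 0.1398]
ee_rot: [3.14, -0.001, 0.486]
force: [-0.3, 0.4, -2.2]
gripper_width: 0.285
finger_force: 109.0
```

Call:
{"method": "jog_arm", "body": {"targets": [0, 0, 0, 0, 0, 0.039, 10, 0, 0, 0, 0, 0, 0.039, 10, 0, 0, 0, 0, 0, 0.039, 10, 0, 0, 0, 0, 0, 0.039, 10, 0, 0, 0, 0, 0, 0.039, 10]}}

```text
t: 16.32
ee_pos: [0.5204, -0.3161, 0.1399]
ee_rot: [3.141, -0.002, -0.126]
force: [-1.1, -0.1, -0.9]
gripper_width: 0.28
finger_force: 109.0
```

Call:
{"method": "jog_arm", "body": {"targets": [0, 0, 0, 0, 0, 0.039, 10, 0, 0, 0, 0, 0, 0.012, 10, 0, 0, 0, 0, 0, 0, 10]}}

```text
t: 16.57
ee_pos: [0.5204, -0.3161, 0.1399]
ee_rot: [3.141, -0.002, -0.281]
force: [0.1, 0.1, -1.9]
gripper_width: 0.283
finger_force: 109.0
```

```bash
python3 -c "
from h import *
snap('top','t7');snap('side','s7')
plan([.517,-.316,.03],down(-.28))"
```

```text
shift [-0.0075  0.0017  0.2197] rows 2.636248632325506
turn [ 0.0002 -0.0008  0.0002] rows 0.020883519509908847
```

View pics/s7.png

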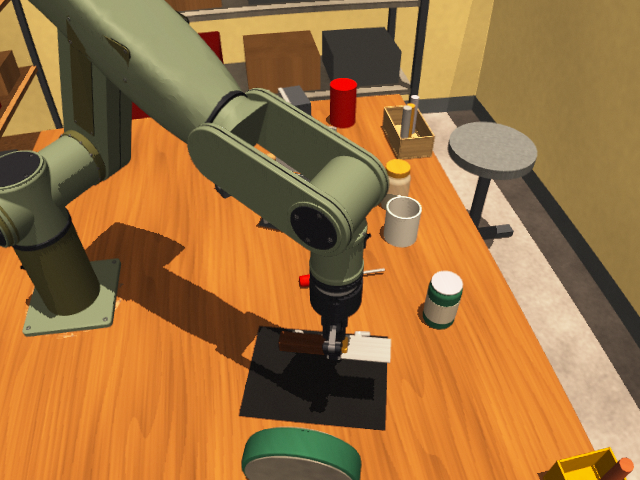

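The scraper is held level over the mat (grip at about (333,345)). I lower it.

Call:
{"method": "jog_arm", "body": {"targets": [-0.0075, 0.0017, 0.07, 0, 0, 0, 10, 0, 0, 0.08, 0, 0, 0, 10, 0, 0, 0.07, 0, 0, 0, 10, 0, 0, 0.02, 0, 0, 0, 10, 0, 0, 0, 0, 0, 0, 10]}}

```text
t: 17.08
ee_pos: [0.5143, -0.3134, 0.0158]
ee_rot: [-3.138, 0.006, -0.28]
force: [-1.5, 0.8, -0.9]
gripper_width: 0.278
finger_force: 108.9
```

Call:
{"method": "jog_arm", "body": {"targets": [0, 0, 0.01, 0, 0, 0, 10, 0, 0, 0.006, 0, 0, 0, 10, 0, 0, 0, 0, 0, 0, 10]}}

```text
t: 17.33
ee_pos: [0.519, -0.317, 0.0138]
ee_rot: [3.139, -0.006, -0.28]
force: [-0.5, 1.0, -2.4]
gripper_width: 0.276
finger_force: 108.9
```

Call:
{"method": "jog_arm", "body": {"targets": [0, 0, 0.006, 0, 0, 0, 10, 0, 0, 0.004, 0, 0, 0, 10, 0, 0, 0, 0, 0, 0, 10]}}

```text
t: 17.58
ee_pos: [0.5178, -0.316, 0.0073]
ee_rot: [3.141, -0.003, -0.28]
force: [-0.3, 0.8, -2.2]
gripper_width: 0.278
finger_force: 108.9
```

Call:
{"method": "jog_arm", "body": {"targets": [0, 0, 0.004, 0, 0, 0, 10, 0, 0, 0, 0, 0, 0, 10]}}

```text
t: 17.75
ee_pos: [0.5175, -0.3157, 0.0047]
ee_rot: [3.141, -0.002, -0.28]
force: [0.2, -0.1, -1.9]
gripper_width: 0.284
finger_force: 108.9
```

Call:
{"method": "jog_arm", "body": {"targets": [0, 0, 0.003, 0, 0, 0, 10, 0, 0, 0, 0, 0, 0, 10]}}

```text
t: 17.92
ee_pos: [0.5177, -0.3159, 0.0034]
ee_rot: [3.141, -0.003, -0.28]
force: [-0.0, -0.5, -0.8]
gripper_width: 0.283
finger_force: 109.4
```

Call:
{"method": "jog_arm", "body": {"targets": [0, 0, 0, 0, 0, 0, 34, 0, 0, 0, 0, 0, 0, 50, 0, 0, 0, 0, 0, 0, 60, 0, 0, 0, 0, 0, 0, 60, 0, 0, -0.01, 0, 0, 0, 60]}}

```text
t: 18.33
ee_pos: [0.5168, -0.3152, 0.0076]
ee_rot: [-3.141, -0.001, -0.28]
force: [-0.6, 0.6, 0.0]
gripper_width: 0.704
finger_force: 0.0
```

Call:
{"method": "jog_arm", "body": {"targets": [0, 0, -0.04, 0, 0, 0, 60, 0, 0, -0.08, 0, 0, 0, 60, 0, 0, -0.08, 0, 0, 0, 60, 0, 0, -0.08, 0, 0, 0, 60, 0, 0, -0.08, 0, 0, 0, 60]}}

```text
t: 18.75
ee_pos: [0.5168, -0.3153, 0.1905]
ee_rot: [3.141, -0.003, -0.28]
force: [0.1, 0.1, 0.0]
gripper_width: 0.701
finger_force: 0.0
```

Call:
{"method": "jog_arm", "body": {"targets": [-0.08, 0, 0, 0, 0, 0, 60, -0.08, 0, 0, 0, 0, 0, 60, -0.08, 0, 0, 0, 0, 0, 60, 0, 0, 0, 0, 0, 0, 60, 0, 0, 0, 0, 0, 0, 60]}}

```text
t: 19.17
ee_pos: [0.3996, -0.281, 0.1876]
ee_rot: [-3.141, -0.001, -0.281]
force: [0.0, -1.6, 0.9]
gripper_width: 0.7
finger_force: 0.0
```

```bash
python3 -c "
from h import *
im,d=snap('side','s8');im2,_=snap('top','t8')
cv2.imwrite('pics/c8.png',np.hstack([cv2.resize(im[::,::,::-1],(400,300)),cv2.resize(im2[:,:,::-1],(400,300))]))
def g(u,v):
    return np.median([dep('side',[[a,b]],d)[0,2] for a in range(u-2,u+3) for b in range(v-2,v+3)]).round(4)
print([g(*p) for p in((300,387),(365,393))])"
```

```text
[np.float64(0.0273), np.float64(0.0164)]
```

View pics/c8.png

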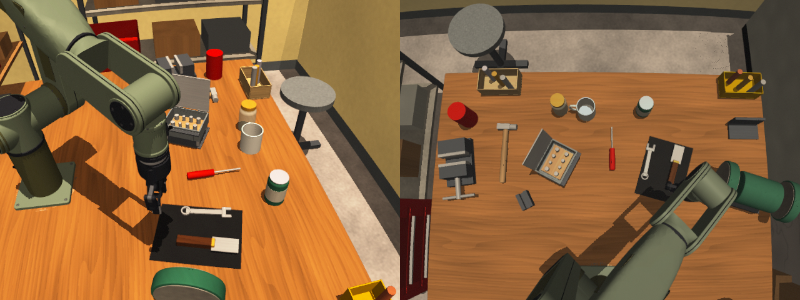

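The scraper lies flat on the mat (left (210,243)), and the lid stands open (left (188,92)). I check its angle from the depth.

```bash
python3 -c "
from h import *
n=np.array([.4485,.8937]);m=np.array([.489,.116])
for c in('side','top'):
    D=np.load('pics/%s8.npy'%c[0]);v,u=np.mgrid[100:310,190:360];q=np.c_[u.ravel(),v.ravel()]
    P=dep(c,q,D);s=(P[:,:2]-m)@n;t=(P[:,:2]-m)@np.array([-n[1],n[0]])
    for lo in(.11,.14,.17,.2):
        k=(P[:,2]>lo)&(P[:,2]<lo+.03)&(s>.08)&(s<.25)&(abs(t)<.07);print(c,lo,k.sum(),np.median(s[k]) if k.any() else '')
"
```

```text
side 0.11 482 0.13722986419173278
side 0.14 503 0.14047698073110246
side 0.17 571 0.14401729554317366
side 0.2 494 0.14616851471045889
top 0.11 243 0.1385947361478302
top 0.14 267 0.14162917468520486
top 0.17 289 0.14460529113260803
top 0.2 323 0.14787504988749897
```

```bash
python3 -c "
from h import *
print(r.finish_job())"
```

```text
the job is handed in; nothing more can be done
None
```

The job is handed in, though no verdict was shown: the scraper levered the lid open and pushed it back to about 1.67 rad, measured from the depth images. The scraper lies flat on the mat again, and the bystanders looked unmoved in the last pictures.

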